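# Tighten the pressure vessel's cap to the click

### The arm

A 6-joint arm with a two-finger parallel gripper is mounted at the origin on the work surface. World frame = base frame: x ahead of the robot, y to its left, z up, the work surface at z = 0. Lengths are in mm, angles in rad, forces in N, time in s.
With the tool pointing down it reaches from about 275 to 825 mm from the base axis. Payload 4.9 kg.
Tool frame: the origin (TCP) lies at the very end of the fingers, on their centre line; the grasp point (between the pads) lies 19 mm behind it; z points along the fingers, y is the line along which they close (so a half turn about z gives the same grasp; the last joint's range is limited). The gripper opens to 85 mm and grips with 20 to 120 N. Pads are 22 mm wide; open, the fingers measure 114 mm over their backs; the gripper's body (76 mm by 85 mm) begins 54 mm behind the grasp point. The pads swing forward as they close: fully open they stand 13 mm farther back than shut.
Start: joints at [-1.453, 0.326, -0.193, 1.052, 0, 1.437], TCP at [137.042, -532.671, 231.281] pointing down, gripper open.
Joint ranges: [-2.65, 2.65], [-0.97, 1.79], [-1.3, 1.35], [-1.93, 2.1], [-1.47, 1.37], [-3.14, 3.14]. Speed limits (rad/s): [2.57, 2.57, 3.14, 3.14, 3.14, 3.14].

### API

Orientations are given as [roll, pitch, yaw] about the fixed x, y, z axes, in that order (R = Rz(yaw) Ry(pitch) Rx(roll)).
In Python, from bench import bot, solve_ik, imaging gives the robot as it stands. Calls block until the motion is done:
- bot.move_ptp(position, orientation): joint-space move of the TCP to a pose.
- bot.movel(position, rot=None, max_speed=150, threshold=None): straight line of the TCP; rot=None keeps the orientation; max_speed is the mean speed in mm/s. With threshold (N) it stops when the force on the tool has changed by that much, and returns True; else False.
- bot.move_j(angles): joint-space move.
- bot.grip(opening, effort=None): opening from 0.0 (shut) to 1.0 (fully open); effort is the grip in N (None keeps the last); returns when the fingers have stopped.
- bot.dwell(seconds).
- solve_ik(position, orientation): joint angles nearest the present ones, or None.
- bot.get_state(): the state.
- imaging.capture(name): name is "scene" or "top" or "wrist"; returns the picture (384x512x3 uint8, blue, green, red); there is no depth.
- imaging.camera_model(name): a dict with "K" (3x3 intrinsics, pixels), "k1" (the pictures are not rectified: a ray, as slopes to the right and down, at radius r is drawn at 1 + k1 r^2 times it, then the intrinsics apply), "position" and "rotation" of the camera in the world. Camera axes: x right, y up, looking along -z (the intrinsics and any distortion apply to the point x, -y, -z); pixel columns grow to the right and rows downward; lengths in mm; the calibration is good to about 2 mm. A picture is of the moment at which its call begins: read the wrist's pose just before it. camera_model takes no time and is no camera call; for the wrist camera it gives the pose at the moment of the call.
A pose or a line that the arm cannot do raises bot.IKError and nothing moves.
- bot.sign_off(): hands the job in; it is judged then, once.
The state is a dict: "t": time; "qpos": joint angles; "joint_velocities": joint speeds; "effort": joint torques, N m; "tcp_pos": TCP position; "orientation": TCP orientation; "contact_force": force on the tool from outside, world axes, zero at the start; "wrist_torque": the same for the moment, N m; "opening": opening from 0.0 (shut) to 1.0 (fully open); "gripper_force": force on a finger pad.
Only numpy, scipy, OpenCV 4.12 (cv2) and the standard library are available. Lean on these libraries where they do the work, as an engineer would, in place of code of your own. Each camera call takes 0.05 s, during which the arm holds its last target. There are 200 camera calls.

### The job

Fit the click-type torque wrench squarely and fully down over the brass tang of the pressure vessel's cap, tighten the cap clockwise (seen from above) until the red handle clearly gives (clicks) at its joint, and stop there at once: do not pull on towards the end of its give. Then lift the wrench off, lay it back on its black rest with its head on the large pad and the end of its handle on the small pad, and let go; do not disturb the beaker, the jar or the pipette, and neither ram nor wrench the cap hard.

Things in the scene. Friction and masses are not known exactly. Their poses are not given: they have to be found in the camera images.
- cap: Blue screw cap, 86 mm across, on an upright steel vessel fixed to the bench. A brass bar (tang) stands on its flat top: 50 mm long, 14 wide, 17 tall, the top 5 mm stepped in 2 mm all round as lead-in. Origin: centre of the flat top at the tang's foot, 90 mm above the bench; x along the tang (wrench fits either way round), z up. Vessel below: 80 mm across; foot plate 132 mm across, 20 mm high.
- tang_end (a point): Point on one end of the tang, 25 mm from the cap's axis, turning with it. The cap turns about its vertical axis, clockwise from above to tighten: a light drag of 0.3 N m, then it stops dead at its seat, somewhere between 20 and 48 degrees clockwise of its start; how far cannot be seen. It does not spring back.
- wrench: Head of the loose click wrench: steel box-end ring 70 mm (x) by 34 by 16 high, slot 54 mm (x) by 18 open top to bottom: 2 mm clear of the tang on each side. Origin: slot centre at the underside; x along the handle, z up. Seated, the underside rests on the cap's flat top, origins meeting. Whole wrench about 0.26 kg, centre of mass some 95 mm along x.
- handle_grip (a point): Middle of the red handle: 140 mm along x from the wrench's origin when straight, 12 mm above its underside. The handle is a straight bar 22 mm wide and 24 mm high, reaching from 60 to 220 mm from the wrench's origin, its underside level with the head's.
- handle (a joint): Breakaway joint, a vertical pivot 45 mm along x from the wrench's origin. 0 = straight; grows (rad) as the handle gives clockwise from above. A preloaded spring holds it straight up to 0.9 N m at the pivot (9.5 N sideways at the grip), then it gives at nearly constant force. Beyond 0.05 = clicked; beyond 0.28 = pulled too far; end stop 0.36. Springs straight when unloaded.
- rest: Black wrench rest fixed to the bench: 6 mm high spine, two pads with tops 25 mm up. Origin: on the bench under the middle of the large pad (90 mm along x by 70); x points to the small pad (40 by 70), its middle 205 mm along x. The wrench starts with its origin over the large pad's middle, its x along the rest's x; between the pads (45 to 185 mm along x) the handle is free beneath.
- rest_head (a point): Middle of the top of the large pad.
- rest_tail (a point): Middle of the top of the small pad, 205 mm along the rest's x.
- beaker: Bystander: glass beaker, 68 mm across, 70 mm high, origin under its centre.
- jar: Bystander: amber jar with white lid, 52 mm across, 60 mm high, origin under its centre.
- pipette: Bystander: white and grey multichannel pipette lying flat, about 240 mm long, 75 mm wide, 28 mm high; origin under the middle of its white head, x towards its yellow button.
Mind the look-alikes: they are no part of the job. There is more than one size of the part that bears cap; the job needs the largest.

How it is judged (in metres and radians):
On the way, in this order (a step that is already met when the one before it is completed fails the run):
1. the wrench head is squarely and fully down over the tang (horizontal distance between wrench and cap below 0.006 m and z of wrench in the frame of cap between -0.004 and 0.004 m and angle between the x axis of wrench and the x axis of cap, either way round below 0.2 rad), for 0.2 s.
2. with the head still down on the tang, the wrench's joint has given (beyond 0.05 rad) (all of step 1 and value of joint handle above 0.05 rad), for 0.1 s.
At the end, for the whole second after the job is handed in: Cap turned (tang end at least 7.5 mm from its start); wrench let go, still, straight, level within 0.06 rad on its rest: slot centre within 30 mm of the large pad's middle, underside within 4 mm of pad height, grip point within 90 mm of the small pad's middle (65 mm if laid exactly) (distance of tang_end from where it was at the start of the episode above 0.0075 m and horizontal distance between wrench and rest_head below 0.03 m and horizontal distance between handle_grip and rest_tail below 0.09 m and z of wrench in the frame of rest between 0.021 and 0.029 m and angle between wrench's own z axis and vertical below 0.06 rad and value of joint handle below 0.04 rad and linear speed of wrench below 0.02 m/s); the robot touches nothing.
It fails at once if the wrench is pulled on past its click, its joint folded beyond 0.28 rad (value of joint handle above 0.28 rad).
It fails at once if the wrench is rammed down or wrenched hard on the cap: summed contact force above 100 N (a proper pull to the click makes about 60 N) (contact force between wrench and cap above 100 N).
It fails at once if beaker, jar or pipette moved by more than 20 mm (distance of any of beaker, jar, pipette from where it was at the start of the episode above 0.02 m).
It also fails if it takes over 72 s, if anything falls off the work surface, if the arm or the gripper's body presses on something with over 40 N, if the wrist force passes 120 N, or if a joint passes its speed limit or range.

## Working session

There is one attempt and no reset: what is moved stays moved. The work goes in short steps, each a Python script; the robot and the scene stay as the last script left them, time stands still between calls to the robot, and variables do not carry over. Pictures are saved under pics/ and viewed, at most 10 in all, crops included, and the job is handed in when it is done.

```bash
mkdir -p pics; ls
python3 - <<'E'
from bench import bot, imaging
import cv2, numpy as np
for n in ("top","scene"):
    im=imaging.capture(n); cv2.imwrite(f"pics/{n}0.png",cv2.resize(im,(800,600),interpolation=cv2.INTER_CUBIC)); cv2.imwrite(f"{n}_raw.png",im)
    m=imaging.camera_model(n); print(n,{k:np.round(v,4).tolist() for k,v in m.items()})
print(bot.get_state())
E
```

```text
pics
top {'K': [[406.6085, 0.0, 253.8467], [0.0, 406.6085, 187.9982], [0.0, 0.0, 1.0]], 'k1': -0.0527, 'position': [424.1715, 9.9407, 1221.6087], 'rotation': [0.1166, 0.0081, -1.5883]}
scene {'K': [[421.0125, 0.0, 249.9148], [0.0, 421.0125, 191.7691], [0.0, 0.0, 1.0]], 'k1': -0.0572, 'position': [1298.4758, 507.5376, 869.8202], 'rotation': [0.8559, 0.007, 2.1629]}
{'t': 0.1, 'qpos': array([-1.45322605e+00,  3.26884669e-01, -1.93460428e-01,  1.05199611e+00,
        2.58050885e-05,  1.43657049e+00]), 'joint_velocities': array([-0.000201  , -0.0006732 ,  0.00183638,  0.00055386,  0.00101771,
        0.00057848]), 'effort': array([ 1.10476638e-03, -4.44238865e+01,  2.63037997e+01,  7.87033379e-03,
       -7.96271866e-05, -1.84302046e-06]), 'tcp_pos': array([ 136.97417554, -532.14799003,  230.58092048]), 'orientation': array([-3.14006512e+00, -2.32313452e-04,  2.51795918e-01]), 'contact_force': array([-0.6483491 , -0.48009975,  0.48872223]), 'wrist_torque': array([-0.0115437 , -0.04888494,  0.03638011]), 'gripper_force': 0.0, 'opening': 0.999540344446016}
```

View pics/top0.png

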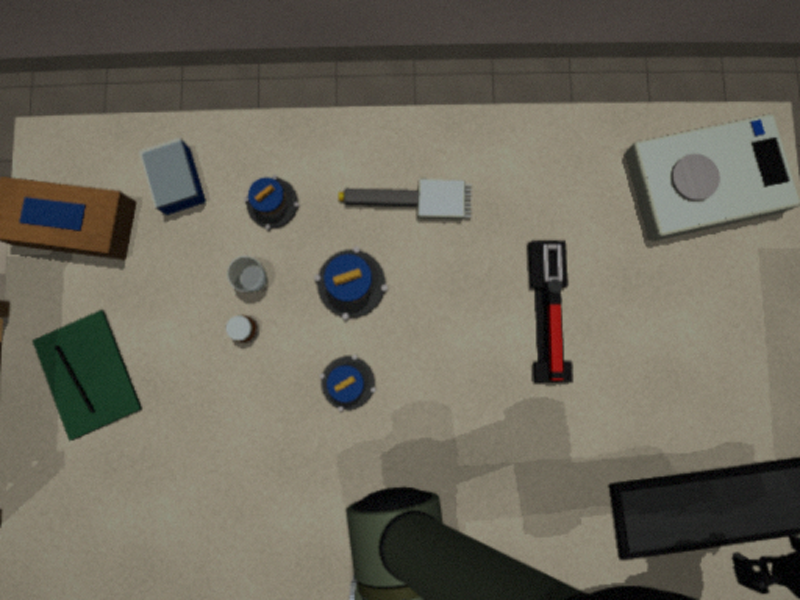

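View pics/scene0.png

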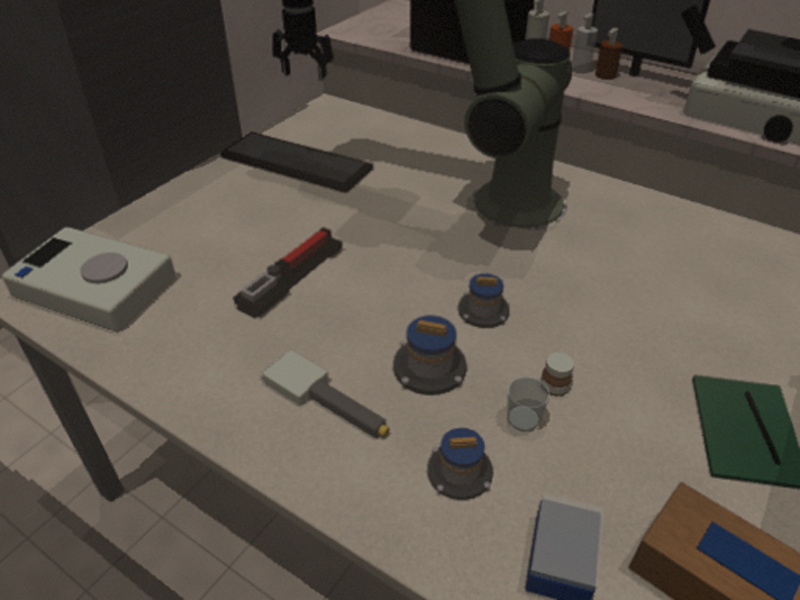

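The top view shows the large cap's tang at about (347,276) and the wrench slot at about (553,263), with the red handle running down to (557,380). The two smaller caps are decoys. The scene view agrees. Next I'll segment to get positions.

```bash
cat > h.py <<'E'
import numpy as np, cv2
from scipy.spatial.transform import Rotation as R
from bench import bot, solve_ik, imaging
def Rm(m):
    r=np.array(m["rotation"]); return r if r.shape==(3,3) else R.from_euler('xyz',r).as_matrix()
def ray(m,uv):
    K=m["K"]; d=np.array([(uv[0]-K[0][2])/K[0][0],(uv[1]-K[1][2])/K[1][1]]); s=d.copy()
    for _ in range(10): s=d/(1+m["k1"]*(s@s))
    return Rm(m)@np.array([s[0],-s[1],-1])
def px2w(m,uv,z):
    r=ray(m,uv); p=np.array(m["position"]); return p+r*(z-p[2])/r[2]
def w2px(m,p):
    c=Rm(m).T@(np.array(p)-m["position"]); s=np.array([c[0]/-c[2],-c[1]/-c[2]]); s=s*(1+m["k1"]*(s@s)); K=m["K"]
    return np.array([K[0][0]*s[0]+K[0][2],K[1][1]*s[1]+K[1][2]])
def blobs(im,lo,hi,amin=25):
    hsv=cv2.cvtColor(im,cv2.COLOR_BGR2HSV); k=cv2.inRange(hsv,np.array(lo),np.array(hi))
    n,l,st,c=cv2.connectedComponentsWithStats(k); out=[]
    for i in range(1,n):
        if st[i,4]>=amin:
            ys,xs=np.where(l==i); P=np.stack([xs,ys],1).astype(float); v=np.linalg.svd(P-P.mean(0),full_matrices=False)[2][0]
            t=(P-P.mean(0))@v; out.append((P.mean(0),v,t.min(),t.max(),st[i,4]))
    return out
E
python3 - <<'E'
from h import *
np.set_printoptions(precision=1,suppress=True)
for n in("top","scene"):
    im=cv2.imread(n+"_raw.png"); m=imaging.camera_model(n)
    for nm,lo,hi,z in(("brass",(10,110,90),(25,255,255),107),("red",(0,150,70),(6,255,255),49),("red2",(174,150,70),(180,255,255),49)):
        for c,v,a,b,A in blobs(im,lo,hi):
            e=[px2w(m,c+v*(s),z) for s in(a-.5,b+.5)]
            print(n,nm,c,A,px2w(m,c,z)[:2],e[0][:2],e[1][:2],"len",np.linalg.norm(e[0]-e[1]), "ang",np.degrees(np.arctan2(*(e[1]-e[0])[1::-1])))
im=cv2.imread("top_raw.png")
a=cv2.resize(im[145:215,185:265],(400,350),interpolation=cv2.INTER_CUBIC);b=cv2.resize(im[145:250,325:380],(275,525),interpolation=cv2.INTER_CUBIC)
c=np.zeros((525,675,3),np.uint8);c[:350,:400]=a;c[:,400:]=b;cv2.imwrite("pics/c1.png",np.clip(c*1.6,0,255).astype(np.uint8))
m=imaging.camera_model("top")
for nm,uv,z in(("beaker",(248,277),35),("jar",(240,329),60),("piphead",(443,199),28),("cap2",(346,384),70)):
    print(nm,px2w(m,np.array(uv)/1.5625,z))
E
```

```text
top brass [ 36.6 136.5] 2086 [714.7 635.6] [734.4 755.3] [697.  527.4] len 230.95519771295594 ang -99.3097642306976
top brass [168.2 122.9] 32 [744.7 255.6] [756.6 240.9] [733.4 269.5] len 36.80038237788983 ang 129.0465871885119
top brass [221.7 176.5] 77 [588.6 105.2] [595.7  80.8] [581.5 129.8] len 51.03179138127718 ang 106.11958972503939
top brass [220.3 245.2] 48 [399.8 110.7] [409.5  94.2] [389.8 127.8] len 38.93816129299577 ang 120.32927456232062
top red [355.5 216. ] 309 [ 474.8 -274.9] [ 537.5 -275.7] [ 413.  -274.2] len 124.51769299969631 ang 179.3175058052041
scene brass [275.6 207.3] 39 [586.7 104.3] [593.5  83.4] [579.2 127.4] len 46.201585475670676 ang 108.01521586565833
scene brass [244.5 274.5] 26 [815.5 161.5] [806.5 160.8] [824.3 162.2] len 17.900603725280142 ang 4.499640769023355
scene brass [296.7 281.2] 41 [766.7 268.7] [778.4 252. ] [756.7 283. ] len 37.798677856268604 ang 124.89420734486967
scene brass [454.8 346.3] 2719 [734.8 607.4] [733.6 535.4] [736.8 708.5] len 173.1215506483017 ang 88.94355708940385
scene red [194.9 157.3] 137 [ 473.2 -273.1] [ 407.4 -270.9] [ 536.4 -275.2] len 129.14496485351026 ang -1.9295310457797787
beaker [600.5 298.2  35. ]
jar [500.4 306.1  60. ]
piphead [746.3 -75.4  28. ]
cap2 [397.4 110.8  70. ]
```

View pics/c1.png

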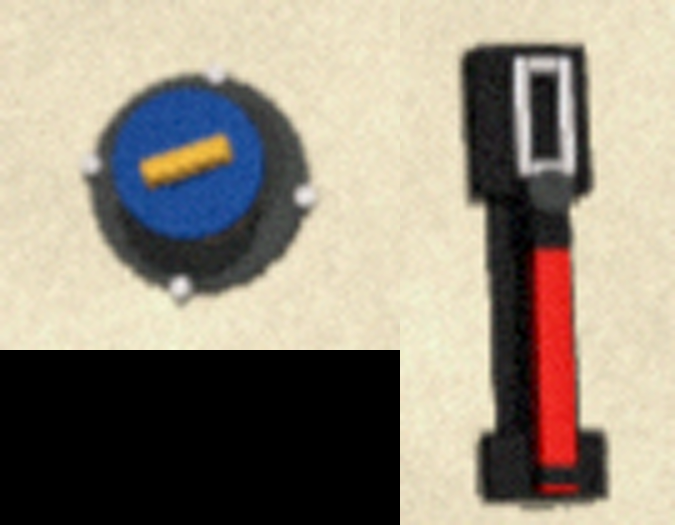

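The crop shows the slot ring centred at about (544,115) in the crop, which is raw (353.8,168), and the tang clearly visible. Next I'll hover over the wrench and the cap with the wrist camera for a close look.

Run:
```python
from h import *
np.set_printoptions(precision=2,suppress=True)
m=imaging.camera_model("top")
s=px2w(m,(353.8,168),41); g=px2w(m,(355.5,216),49); e=px2w(m,(356.5,243.4),49)
print(s,g,e,np.linalg.norm((s-g)[:2]),np.linalg.norm((s-e)[:2]))
ims=[]
for nm,p,yaw in(("wr",[500,-275,330],np.pi),("cap",[540,105,350],5.0)):
    bot.move_ptp(p,[np.pi,0,yaw]); bot.dwell(.2)
    m=imaging.camera_model("wrist"); im=imaging.capture("wrist"); cv2.imwrite(f"w_{nm}.png",im); ims.append(im)
    np.save(f"w_{nm}.npy",m,allow_pickle=True)
    print(bot.get_state()["t"],bot.get_state()["qpos"],m["position"],bot.get_state()["tcp_pos"])
cv2.imwrite("pics/w1.png",cv2.resize(ims[0],(800,600)));cv2.imwrite("pics/w2.png",cv2.resize(ims[1],(800,600)))
```

```text
[ 616.45 -278.25   41.  ] [ 474.94 -274.79   49.  ] [ 396.48 -274.22   49.  ] 141.55763587115004 220.0120244279772
2.15 [-0.63  0.32  0.05  1.3  -0.   -0.63] [ 427.6  -275.23  471.78] [ 499.67 -275.5   329.87]
3.825 [ 0.06  0.28  0.04  1.33 -0.   -1.8 ] [560.15  35.5  491.82] [540.18 104.18 349.92]
```

View pics/w1.png

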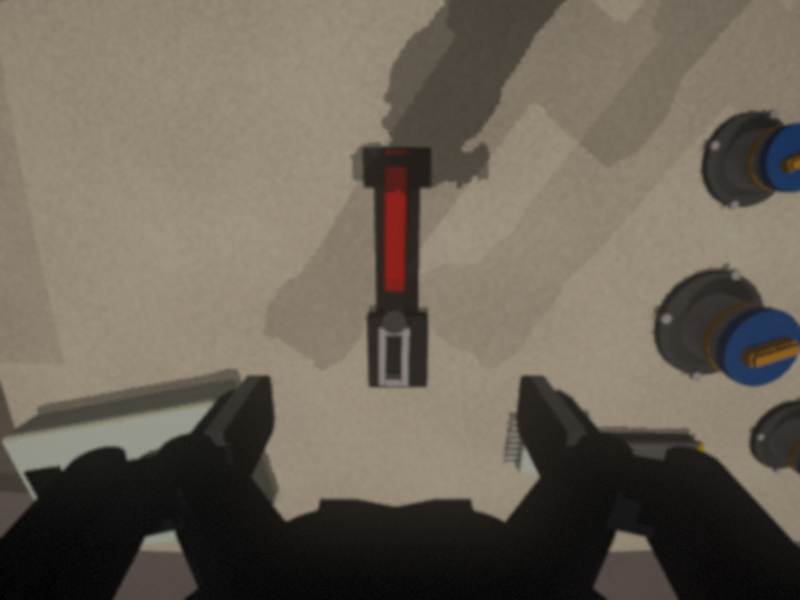

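View pics/w2.png

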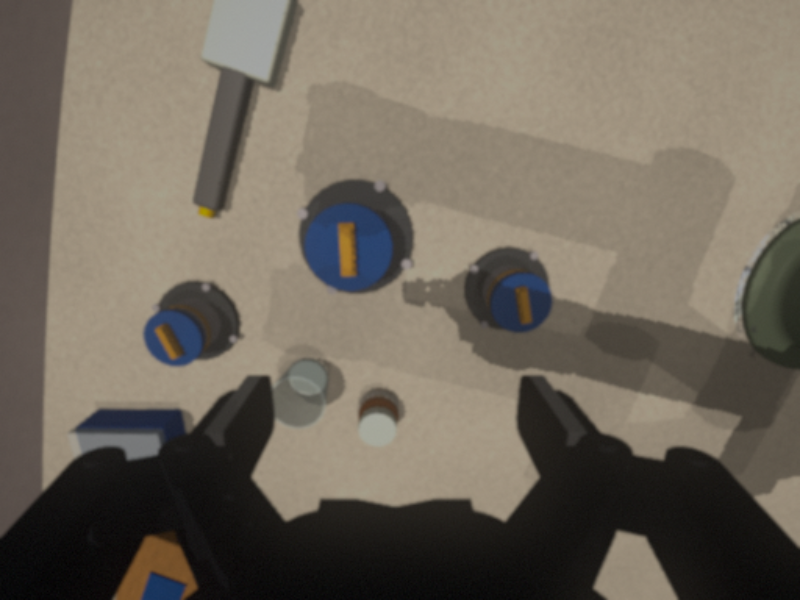

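The wrist view of the wrench has the slot at about (395,358) and the red handle along column 396. In the wrist view of the cap the tang runs (347,222)–(349,277). Converting these:

Run:
```python
from h import *
np.set_printoptions(precision=2,suppress=True)
def seg(n,m,lo,hi,z,near):
    im=cv2.imread(n)
    for c,v,a,b,A in blobs(im,lo,hi,60):
        e=[px2w(m,c+v*s,z) for s in(a-.5,b+.5)]; w=px2w(m,c,z)
        if np.linalg.norm(w[:2]-near)<60: print(n,c,A,w[:2],"mid",(e[0]+e[1])[:2]/2,"len",np.linalg.norm(e[0]-e[1]),"ang",np.degrees(np.arctan2(*(e[1]-e[0])[1::-1])))
mw=np.load("w_wr.npy",allow_pickle=True).item(); mc=np.load("w_cap.npy",allow_pickle=True).item()
mt=imaging.camera_model("top")
for r in ((395,358),(394,322),):print("slot",px2w(mw,np.array(r)/1.5625,41))
seg("w_wr.png",mw,(0,120,50),(6,255,255),49,(475,-275))
br=((10,110,80),(25,255,255)); bl=((100,120,50),(125,255,255))
seg("w_cap.png",mc,*br,107,(588,105)); seg("w_wr.png",mw,*br,107,(588,105))
for n,m in(("w_cap.png",mc),("top_raw.png",mt),):
    seg(n,m,*bl,90,(588,105))
    # silhouette circle: blue+brass enclosing
    hsv=cv2.cvtColor(cv2.imread(n),cv2.COLOR_BGR2HSV);k=cv2.inRange(hsv,*map(np.array,bl))
    cs,_=cv2.findContours(k,cv2.RETR_EXTERNAL,cv2.CHAIN_APPROX_NONE)
    for q in cs:
        if cv2.contourArea(q)<300: continue
        P=np.array([px2w(m,p,90)[:2] for p in q[:,0]]); (c,r)=cv2.minEnclosingCircle(P.astype(np.float32)); print(n,"cap circ",c,r,"median",(P.max(0)+P.min(0))/2)
```

```text
slot [ 615.13 -275.31   41.  ]
slot [ 572.61 -276.36   41.  ]
w_wr.png [252.44 145.85] 1238 [ 470.29 -275.75] mid [ 472.95 -275.79] len 126.64015220477926 ang -0.948938719768569
w_cap.png [221.94 159.2 ] 325 [586.54 103.52] mid [586.33 104.19] len 49.804841196249235 ang 107.54749213752848
w_wr.png [496.9  226.38] 199 [584.79 103.56] mid [584.94 103.29] len 48.78175747382883 ang -70.8694982398767
w_cap.png [223.29 157.11] 1869 [586.54 102.87] mid [586.83 102.87] len 84.63630521359588 ang -176.09218857900646
w_cap.png cap circ (739.2555541992188, 247.30393981933594) 29.700098037719727 median [739.25 247.36]
w_cap.png cap circ (586.4908447265625, 104.9155502319336) 41.81845474243164 median [586.83 104.87]
top_raw.png [222.3  177.45] 596 [588.38 104.98] mid [589.45 105.29] len 88.53224928949427 ang -164.18684452179164
top_raw.png cap circ (399.6161804199219, 111.60563659667969) 33.086063385009766 median [398.8  111.64]
top_raw.png cap circ (589.2691040039062, 105.2039794921875) 43.17994689941406 median [588.49 105.78]
top_raw.png cap circ (719.55615234375, 655.9277954101562) 61.28043746948242 median [719.64 656.31]
top_raw.png cap circ (746.6882934570312, 255.1500701904297) 32.73383331298828 median [746.32 255.59]
```

Estimates: cap at (587.5,104.7) with tang yaw 107.3°, and wrench origin at (615.5,-276) with yaw 179.2°. The views agree to about 2 mm, so I'll grasp now.

```bash
cat >> h.py <<'E'
def pose(x,y,z,deg): return [x,y,z],[np.pi,0,np.radians(deg)]
def S(k): return np.round(bot.get_state()[k],3)
E
python3 - <<'E'
from h import *
np.set_printoptions(precision=2,suppress=True)
bot.move_ptp(*pose(475.5,-275,120,179.2))
print(bot.movel([475.5,-275,19],max_speed=100,threshold=8),S("tcp_pos"),S("contact_force"))
bot.grip(0.0,effort=80); print(S("opening"),S("gripper_force"),S("contact_force"),S("wrist_torque"))
m=imaging.camera_model("wrist"); w=imaging.capture("wrist")
bot.movel([475.5,-275,220],max_speed=120); bot.dwell(.3)
print(S("tcp_pos"),S("orientation"),S("contact_force"),S("wrist_torque"),S("opening"),S("t"))
t=imaging.capture("top"); s=imaging.capture("scene")
cv2.imwrite("top_l.png",t); cv2.imwrite("scene_l.png",s);cv2.imwrite("wr_l.png",w)
o=np.zeros((600,800,3),np.uint8)
o[:300,:400]=cv2.resize(imaging.capture("wrist"),(400,300)); o[:300,400:]=cv2.resize(t[130:280,290:490],(400,300)); o[300:,:400]=cv2.resize(s[100:250,80:280],(400,300))
cv2.imwrite("pics/g.png",o)
E
```

```text
False [ 475.97 -275.33   19.59] [ 0.06  0.62 -0.07]
0.243 78.809 [-0.03 -0.05  5.  ] [ 0.06  0.17 -0.03]
[ 475.44 -274.95  219.77] [ 3.14 -0.    3.13] [-0.27 -1.07 -1.82] [ 0.05  0.08 -0.  ] 0.245 9.417
```

View pics/g.png

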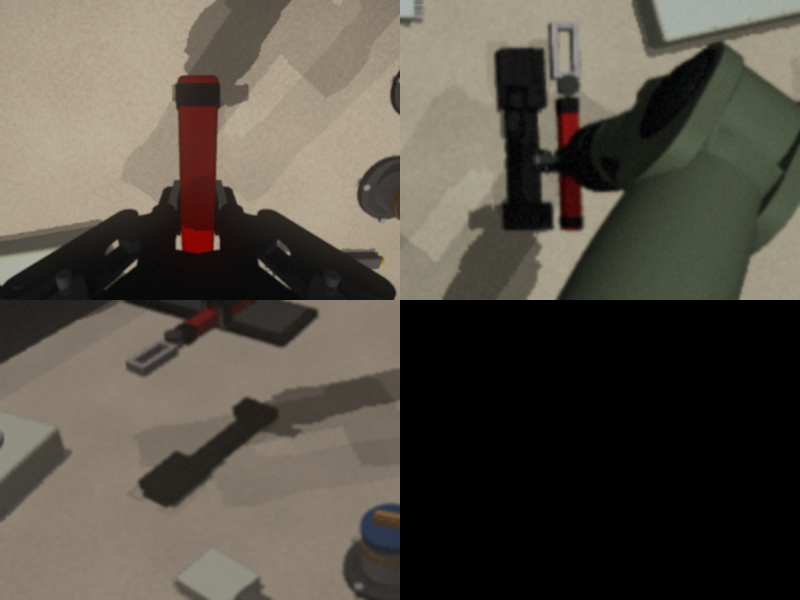

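The wrench is lifted level and gripped mid-handle, with the ring visible in the top view. Next I'll hover over the tang.

```bash
cat >> h.py <<'E'
CX,CY=587.5,104.7
def gp(deg,dx=0,dy=0,L=140):  # tcp for wrench yaw deg
    a=np.radians(deg); return CX+dx+L*np.cos(a),CY+dy+L*np.sin(a)
E
python3 - <<'E'
from h import *
np.set_printoptions(precision=2,suppress=True)
x,y=gp(-72.7)
bot.move_ptp(*pose(x,y,220,287.3)); bot.movel([x,y,122],max_speed=120); bot.dwell(.3)
print(S("tcp_pos"),S("orientation"),S("contact_force"),S("t"),S("qpos"))
t=imaging.capture("top"); s=imaging.capture("scene"); cv2.imwrite("top_h.png",t); cv2.imwrite("scene_h.png",s)
mt,ms=imaging.camera_model("top"),imaging.camera_model("scene")
# expected ring outline corners
a=np.radians(-72.7);u=np.array([np.cos(a),np.sin(a)]);v=np.array([-u[1],u[0]]);tc=np.array(S("tcp_pos"));o0=tc[:2]-140*u;zt=tc[2]+5.4+16
for m,n in((mt,"top"),(ms,"scene")):
    print(n,"exp ring centre",w2px(m,[*o0,zt]),"exp tang centre",w2px(m,[CX,CY,107]))
f=lambda i,c:cv2.resize(i[c[1]:c[1]+75,c[0]:c[0]+100],(800,600),interpolation=cv2.INTER_CUBIC)
A=f(t,(180,140));B=f(s,(225,165))
cv2.imwrite("pics/h.png",np.clip(1.5*np.vstack([cv2.resize(A,(400,300)),cv2.resize(B,(400,300))]),0,255).astype(np.uint8))
E
```

```text
[629.47 -29.   122.59] [-3.14 -0.   -1.27] [-0.27 -0.26 -2.89] 12.092 [-0.16  0.56 -0.12  0.89 -0.   -2.04]
top exp ring centre [220.7  174.86] exp tang centre [221.88 176.89]
scene exp ring centre [275.98 197.17] exp tang centre [275.54 207.49]
```

View pics/h.png

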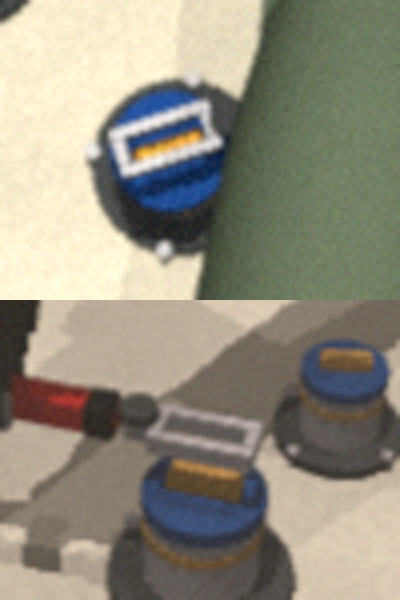

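The slot sits over the tang within a couple of millimetres in both views (top ring corners at about (110,130), (208,100), (220,145), (123,177)). I'll fit the ring and tang outlines in both images to get the remaining offset.

```bash
cat > fit.py <<'E'
from h import *
from scipy.optimize import minimize
def rect(o,a,L,W,z,dz=0,n=(24,12)):
    u=np.array([np.cos(a),np.sin(a)]);v=np.array([-u[1],u[0]])
    X,Y=np.meshgrid(np.linspace(-L/2,L/2,n[0]),np.linspace(-W/2,W/2,n[1])); return X.ravel(),Y.ravel(),u,v
def samp(g,m,o,a,X,Y,z):
    u=np.array([np.cos(a),np.sin(a)]);v=np.array([-u[1],u[0]])
    P=np.array([w2px(m,[*(o+x*u+y*v),z]) for x,y in zip(X,Y)],np.float32)
    return cv2.remap(g,P[:,0].reshape(1,-1),P[:,1].reshape(1,-1),cv2.INTER_LINEAR)[0]
def gridfit(g,m,o0,a0,z,inn,out,skip=lambda X,Y:np.zeros(len(X),bool)):
    X,Y=map(np.ravel,np.meshgrid(np.arange(-44,45,2.),np.arange(-28,29,2.)))
    I=inn(X,Y);O=out(X,Y)&~I; s=~skip(X,Y);I&=s;O&=s
    f=lambda p:-(samp(g,m,o0+p[:2],a0+p[2]/40,X[I],Y[I],z).mean()-samp(g,m,o0+p[:2],a0+p[2]/40,X[O],Y[O],z).mean())
    r=min((minimize(f,[i,j,0],method="Nelder-Mead",options=dict(initial_simplex=np.array([[i,j,0],[i+2,j,0],[i,j+2,0],[i,j,2]]),maxiter=80)) for i in(-2,2) for j in(-2,2)),key=lambda r:r.fun)
    return r.x[0],r.x[1],np.degrees(r.x[2]/40),r.fun
box=lambda L,W:lambda X,Y:(abs(X)<L/2)&(abs(Y)<W/2)
ringI=lambda X,Y:(abs(X)<35)&(abs(Y)<17)&~((abs(X)<27)&(abs(Y)<9))
def white(im): h=cv2.cvtColor(im,cv2.COLOR_BGR2HSV).astype(np.float32); return h[...,2]-h[...,1]
def brass(im): f=im.astype(np.float32); return f[...,2]-f[...,0]
E
python3 - <<'E'
from fit import *
np.set_printoptions(precision=2,suppress=True)
a=np.radians(-72.7);u=np.array([np.cos(a),np.sin(a)]);o=np.array([629.47,-29.])-140*u;zt=122.59+5.4+16
for n in("top","scene"):
    m=imaging.camera_model(n);h=cv2.imread(n+"_h.png");r=cv2.imread(n+"_raw.png")
    C=np.array([CX,CY])
    print(n,"ring d",np.array(gridfit(white(h),m,o,a,zt,ringI,lambda X,Y:(abs(X)<27)&(abs(Y)<9)|((abs(Y)<23)&(abs(X)<34)),lambda X,Y:X>30)),
      "tang d",np.array(gridfit(brass(r),m,C,a,107,box(46,10),box(58,22))),"(foot-size)",np.array(gridfit(brass(r),m,C,a,102,box(50,14),box(60,24))))
    print("cmd o-C",o-C)
mc=np.load("w_cap.npy",allow_pickle=True).item(); print("wrist tang",gridfit(brass(cv2.imread("w_cap.png")),mc,C,a,107,box(46,10),box(58,22)))
E
```

```text
top ring d [   1.72   -0.97   -0.49 -147.02] tang d [  1.61   0.44   0.79 -95.4 ] (foot-size) [   1.57    0.78    0.52 -101.28]
cmd o-C [ 0.34 -0.03]
scene ring d [ -0.31  -1.28  -0.95 -36.79] tang d [ -1.52   0.56   2.02 -46.11] (foot-size) [ -5.74  -1.33   0.89 -42.91]
cmd o-C [ 0.34 -0.03]
wrist tang (np.float64(-0.04176038195507288), np.float64(-0.6162019051182557), np.float64(0.2748597148054223), np.float64(-114.76779174804688))
```

The ring sits about 1.6 mm too far towards the handle and 1° off in yaw. I'll correct both and insert with a force guard.

Run:
```python
from h import *
np.set_printoptions(precision=2,suppress=True)
x,y=gp(-71.8,L=138.3); 
rot=[np.pi,0,np.radians(288.2)]
bot.movel([x-.3,y,112],rot,max_speed=40); bot.dwell(.2); print(S("tcp_pos"),S("contact_force"))
hit=bot.movel([x-.3,y,82.5],rot,max_speed=20,threshold=8); bot.dwell(.2)
print(hit,S("tcp_pos"),S("orientation"),S("contact_force"),S("wrist_torque"),S("t"))
```

```text
[630.55 -26.74 112.14] [-0.27 -0.3  -2.13]
False [630.6  -26.73  83.2 ] [-3.14 -0.   -1.25] [-1.9  -1.05  5.15] [0.42 0.69 0.25] 14.625
```

It's seated: TCP z of 83.2 against 84.6 expected, with a light 7 N press. Now I'll turn clockwise in small steps until the resistance rises.

```bash
cat >> h.py <<'E'
def ft(deg):
    a=np.radians(deg); s=bot.get_state(); F=s["contact_force"]; 
    t=np.array([-np.sin(a),np.cos(a)])   # ccw tangent; reaction to cw pull is +
    u=np.array([np.cos(a),np.sin(a)])
    return F[:2]@t,F[:2]@u,F[2],s["wrist_torque"][2],s["tcp_pos"],s["orientation"][2],s["gripper_force"],s["t"]
def line(d,f): print("%.1f Ft %.2f Fu %.2f Fz %.2f Mz %.3f yaw %.1f xyz %s g %.0f t %.2f"%(d,f[0],f[1],f[2],f[3],np.degrees(f[5]),np.round(f[4],1),f[6],f[7]))
E
python3 - <<'E'
from h import *
d=-71.8; n=0
line(d,ft(d))
while d>-71.8-60:
    d-=1.5; x,y=gp(d,dx=-.3,L=138.3)
    bot.movel([x,y,83.6],[np.pi,0,np.radians(d+360)],max_speed=30)
    f=ft(d); n+=1
    if n%3==0 or f[0]>4: line(d,f)
    if f[0]>5.5 or f[0]*.138+f[3]>0.8: break
E
```

```text
-71.8 Ft -2.13 Fu 0.40 Fz 5.15 Mz 0.250 yaw -71.8 xyz [630.6 -26.7  83.2] g 79 t 14.62
-76.3 Ft 0.28 Fu 0.73 Fz 2.60 Mz -0.096 yaw -76.3 xyz [620.1 -29.8  83.7] g 79 t 15.43
-80.8 Ft 0.35 Fu 1.65 Fz 2.92 Mz -0.023 yaw -80.8 xyz [609.3 -31.9  83.7] g 79 t 16.23
-85.3 Ft 0.13 Fu 1.61 Fz 2.72 Mz 0.081 yaw -85.3 xyz [598.4 -33.2  83.6] g 79 t 17.03
-89.8 Ft 0.13 Fu 2.22 Fz 3.68 Mz 0.032 yaw -89.8 xyz [587.6 -33.6  83.6] g 79 t 17.83
-94.3 Ft -1.16 Fu 2.69 Fz 2.96 Mz 0.071 yaw -94.3 xyz [576.7 -33.2  83.6] g 79 t 18.63
-98.8 Ft -1.17 Fu 3.16 Fz 4.84 Mz 0.077 yaw -98.8 xyz [566.  -32.   83.6] g 79 t 19.43
-103.3 Ft -1.68 Fu 3.23 Fz 3.11 Mz 0.153 yaw -103.3 xyz [555.3 -29.8  83.6] g 79 t 20.23
-107.8 Ft -0.32 Fu 3.50 Fz 3.36 Mz 0.147 yaw -107.8 xyz [544.8 -26.9  83.6] g 79 t 21.03
-112.3 Ft -0.64 Fu 2.11 Fz 2.98 Mz 0.134 yaw -112.3 xyz [534.7 -23.2  83.6] g 79 t 21.83
-116.8 Ft -2.64 Fu 2.27 Fz 3.52 Mz 0.231 yaw -116.8 xyz [524.8 -18.7  83.6] g 79 t 22.63
```

Run:
```python
from h import *
d=-119; f=ft(d); line(d,f); print(S("contact_force"),S("wrist_torque"),S("qpos"))
t=imaging.capture("top"); s=imaging.capture("scene"); cv2.imwrite("top_s.png",t); cv2.imwrite("scene_s.png",s)
A=cv2.resize(t[135:210,180:280],(640,480),interpolation=cv2.INTER_CUBIC)
B=cv2.resize(s[155:230,210:310],(160*4,480),interpolation=cv2.INTER_CUBIC)
cv2.imwrite("pics/s.png",np.clip(1.5*cv2.resize(np.hstack([A,B]),(800,300)),0,255).astype(np.uint8))
```

```text
-119.0 Ft 2.51 Fu 3.12 Fz 1.05 Mz 0.769 yaw -118.2 xyz [522.5 -17.5  83.8] g 79 t 22.90
[ 0.68  -3.948  1.054] [-0.37  -0.224  0.769] [-1.740e-01  4.260e-01 -4.650e-01  6.790e-01 -1.000e-03 -1.253e+00]
```

View pics/s.png

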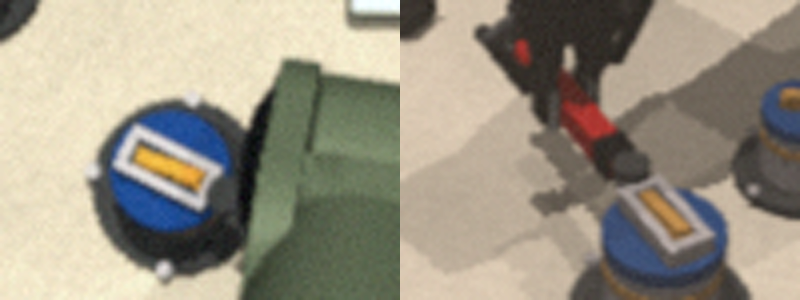

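The ring is fully down around the tang in both views, the cap has turned about 46°, and the torque has jumped to about 1 N m, so the seat has been reached. Now I'll arc about the wrench's pivot in small steps, watching for the torque to level off.

Run:
```python
from h import *
d0=-118.3; a=np.radians(d0); P=np.array([CX-.3,CY])+45*np.array([np.cos(a),np.sin(a)])
for k in range(1,9):
    d=d0-.75*k; b=np.radians(d); x,y=P+93.3*np.array([np.cos(b),np.sin(b)])
    bot.movel([x,y,83.6],[np.pi,0,b+2*np.pi],max_speed=15)
    f=ft(d); line(d,f); print("   Mpivot %.2f"%(f[3]+.0933*f[0]))
```

```text
-119.0 Ft 3.73 Fu 3.32 Fz 1.24 Mz 0.621 yaw -119.1 xyz [521.1 -16.7  83.8] g 79 t 23.25
   Mpivot 0.97
-119.8 Ft 4.96 Fu 3.36 Fz 2.16 Mz 0.519 yaw -119.8 xyz [519.9 -16.1  83.8] g 79 t 23.50
   Mpivot 0.98
-120.5 Ft 4.67 Fu 2.96 Fz 1.84 Mz 0.563 yaw -120.6 xyz [518.8 -15.4  83.8] g 79 t 23.75
   Mpivot 1.00
-121.3 Ft 4.15 Fu 2.87 Fz 2.94 Mz 0.523 yaw -121.3 xyz [517.7 -14.8  83.8] g 79 t 24.00
   Mpivot 0.91
-122.0 Ft 4.63 Fu 2.70 Fz 1.43 Mz 0.514 yaw -122.1 xyz [516.6 -14.1  83.7] g 79 t 24.25
   Mpivot 0.95
-122.8 Ft 3.64 Fu 2.95 Fz 0.31 Mz 0.485 yaw -122.8 xyz [515.6 -13.5  83.8] g 79 t 24.50
   Mpivot 0.82
-123.5 Ft 5.20 Fu 3.02 Fz 1.55 Mz 0.492 yaw -123.5 xyz [514.6 -12.8  83.7] g 79 t 24.75
   Mpivot 0.98
-124.3 Ft 4.62 Fu 2.16 Fz 1.01 Mz 0.497 yaw -124.3 xyz [513.6 -12.1  83.7] g 79 t 25.00
   Mpivot 0.93
```

The torque has levelled off at 0.95 N m over the last 6°, so the joint has given. I'll check the angle between head and handle in the images before unloading.

Run:
```python
from fit import *
np.set_printoptions(precision=2,suppress=True)
a=np.radians(-117.5); C=np.array([CX+.5,CY])
for n in("top","scene"):
    m=imaging.camera_model(n);r=imaging.capture(n);cv2.imwrite(n+"_k.png",r)
    print(n,"ring d",np.array(gridfit(white(r),m,C,a,106,ringI,lambda X,Y:((abs(X)<27)&(abs(Y)<9))|((abs(Y)<23)&(abs(X)<34)),lambda X,Y:X>25)),
      "tang",np.array(gridfit(brass(r),m,C,a,107,box(46,10),box(54,18))))
line(-124.3,ft(-124.3))
```

```text
top ring d [   0.78    0.19   -0.29 -142.47] tang [  1.44   0.76   4.55 -59.6 ]
scene ring d [ -1.55   0.33  -0.06 -77.56] tang [ -1.59   0.19   5.13 -32.42]
-124.3 Ft 3.99 Fu 2.69 Fz 0.64 Mz 0.554 yaw -124.3 xyz [513.6 -12.1  83.7] g 79 t 25.10
```

The head is at -117.7° and the handle at -124.3°, so the joint has given about 0.10 rad: clicked, and well below 0.28. I'll unload, centre the slot on the tang, and lift.

Run:
```python
from h import *
d0=-118.3; a=np.radians(d0); P=np.array([CX-.3,CY])+45*np.array([np.cos(a),np.sin(a)])
for d in(-121.3,-118.3):
    b=np.radians(d); x,y=P+93.3*np.array([np.cos(b),np.sin(b)])
    bot.movel([x,y,83.8],[np.pi,0,b+2*np.pi],max_speed=20); line(d,ft(d))
for d in(-116,-113.5):
    x,y=gp(d,dx=-.3,L=138.3); bot.movel([x,y,84.2],[np.pi,0,np.radians(d+360)],max_speed=20); line(d,ft(d))
print(bot.movel([x,y,114],max_speed=40,threshold=15)); line(d,ft(d))
bot.movel([x,y,200],max_speed=100)
bot.dwell(.2); line(d,ft(d))
t=imaging.capture("top"); s=imaging.capture("scene"); cv2.imwrite("top_u.png",t); cv2.imwrite("scene_u.png",s)
```

```text
-121.3 Ft 4.98 Fu 2.63 Fz 0.86 Mz 0.445 yaw -121.3 xyz [517.7 -14.8  83.8] g 79 t 25.49
-118.3 Ft 4.59 Fu 2.36 Fz -0.25 Mz 0.447 yaw -118.3 xyz [522.  -17.2  83.8] g 79 t 25.88
-116.0 Ft 0.28 Fu 1.30 Fz 1.82 Mz -0.046 yaw -116.0 xyz [525.8 -19.2  83.9] g 79 t 26.31
-113.5 Ft -0.00 Fu -0.21 Fz 0.65 Mz 0.127 yaw -113.5 xyz [531.9 -21.7  84. ] g 79 t 26.76
False
-113.5 Ft 0.11 Fu 0.24 Fz -1.84 Mz -0.019 yaw -113.5 xyz [531.9 -22.1 113.9] g 78 t 27.65
-113.5 Ft 0.00 Fu 0.41 Fz -2.40 Mz -0.031 yaw -113.5 xyz [531.6 -22.1 199.3] g 78 t 28.86
```

The wrench came free cleanly. Now back to the rest.

Run:
```python
from h import *
bot.move_ptp(*pose(475.5,-275,200,179.2)); bot.dwell(.2)
bot.movel([475.5,-275,40],max_speed=100)
print(bot.movel([475.5,-275,18.8],max_speed=25,threshold=4),S("tcp_pos"),S("contact_force"))
bot.dwell(.2); bot.grip(1.0); bot.dwell(.3); print(S("opening"),S("gripper_force"))
bot.movel([475.5,-275,130],max_speed=80)
bot.move_ptp([430,-420,260],[np.pi,0,np.pi]); bot.dwell(.3)
t=imaging.capture("top"); s=imaging.capture("scene"); cv2.imwrite("top_f.png",t)
o=np.hstack([cv2.resize(t[90:270,180:420],(400,300)),cv2.resize(s[110:290,80:320],(400,300))])
cv2.imwrite("pics/f.png",np.clip(1.4*o,0,255).astype(np.uint8)); print(S("t"),S("contact_force"))
```

```text
True [ 475.179 -274.738   19.397] [-0.107 -0.119  5.478]
0.997 0.0
36.6 [ 0.18  -1.169 -0.517]
```

View pics/f.png

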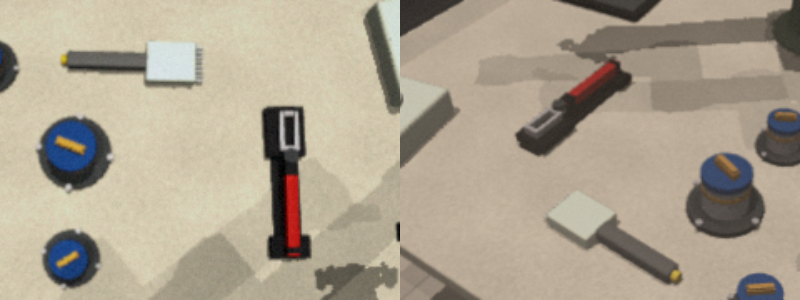

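The wrench lies straight on the rest, head at about (290,130) on the large pad and handle end on the small one. The tang has turned, and the pipette is where it was. Handing in.

```bash
python3 -c "
from bench import bot
print(bot.sign_off())"
```

```text
the job is handed in; nothing more can be done
None
```

The cap was turned about 46° clockwise to its seat, the wrench clicked at roughly 0.10 rad of give, and the wrench is back on its rest and released; the job was handed in after about 37 s of robot time, with no verdict shown.

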